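# Show the weld underside of a flange fitting to the inspection camera

### The arm

A 6-joint arm with a two-finger parallel gripper is mounted at the origin on the work surface. World frame = base frame: x ahead of the robot, y to its left, z up, the work surface at z = 0. Lengths are in m, angles in degrees, forces in N, time in s.
With the tool pointing down it reaches from about 0.4 to 0.825 m from the base axis. Payload 7 kg.
Tool frame: the origin (TCP) lies on the centre line of the jaws, within the pads' length; the fingertips stand 14 mm ahead of it and the grasp point (between the pads) lies 5 mm behind it; z points along the fingers, x is the direction in which the jaws open and shut, and the axes are right-handed (so a half turn about z gives the same grasp; the last joint's range is limited). The gripper opens to 88 mm and grips with 3 to 60 N. Pads are 19 mm wide; open, the fingers measure 130 mm over their backs; the gripper's body (78 mm by 193 mm) begins 47 mm behind the grasp point.
Start: joints at [83.314, 20.546, 0.682, 0, -70.136, -16.507], TCP at [0.266, 0.62, 0.241] pointing down, gripper open.
Joint ranges: [-176.03, 176.03], [-82.01, 121.73], [-58.28, 71.71], [-173.87, 95.51], [-174.79, -0.11], [-173.66, 173.66]. Speed limits (degrees/s): [136.94, 136.94, 172.46, 180, 180, 180].

### API

Orientations are given as [roll, pitch, yaw] about the fixed x, y, z axes, in that order (R = Rz(yaw) Ry(pitch) Rx(roll)).
In Python, from plant import * gives the robot as it stands.
- The arm moves only by the shell command python3 -m handwheel 'ROWS' [OPENING]. ROWS is JSON, a list of rows, each a list of 2 entries, a list of its own where there are three numbers: the shift along the tool's x, y, z each as a share of 0.2 m, from -1 to 1, then the turn, a rotation vector about the tool's x, y, z each as a share of 360 degrees, from -1 to 1. In form: [[[tx, ty, tz], [ax, ay, az]], ...]. A call has 1 to 5 rows; each row is the pose to reach, as a shift and turn from the pose commanded when the call began, along the tool's axes at that moment, turning the shorter way round; what a row does not reach only later rows make up. A row lasts 1/12 s, in which the tool goes at most 41.7 mm and 7.16 degrees, less where a joint would pass 70% of its speed; a pose out of reach is approached as far as the arm can. A call with a number of a shift or a turn outside -1 to 1 is refused whole. A call with a gripper value outside its range is refused whole. OPENING is the closure, from -1 (fully open) to 1 (shut), set as the call begins (- or left out, the last holds). The fingers move at their own pace and stop on an object; the grip force is fixed at half the most. Time passes only in rows, so rows that repeat a pose let the fingers close. It gives the time, the measured TCP pose, the force and the opening at its end, in the units of the state.
- get_obs(): the state, without advancing time (a new reading comes with each control period).
- snapshot(name): name is "side" or "top" or "wrist"; returns a dict with "color" (420x560x3 uint8, red, green, blue), "z_map" (420x560 float32, m along the optical axis (not along the pixel's ray), 0 where there is no reading), "intrinsics" (3x3 intrinsics, pixels), "distortion" ([k1, k2, p1, p2, k3] as OpenCV has them; the pictures are not rectified), "rvec" (rotation vector, rad) and "tvec" (3), from world to camera coordinates, as OpenCV has them. Camera axes: x right, y down, z forward; pixel columns grow to the right and rows downward; lengths in m; the calibration is good to about 2 mm. A picture is of the moment at which its call begins.
- close_job(): hands the job in, once; it reports no verdict.
The state is a dict: "clock": time; "joint_pos": joint angles; "qvel": joint speeds; "tau": joint torques, N m; "tool_pos": TCP position; "orientation": TCP orientation; "force": force on the tool from outside, world axes, zero at the start; "moment": the same for the moment, N m; "opening": finger opening in m.
Only numpy, scipy, OpenCV 4.12 (cv2) and the standard library are available. Lean on these libraries where they do the work, as an engineer would, in place of code of your own. Each camera call takes 0.05 s, during which the arm holds its last target. There are 200 camera calls.

### The job

Lift the long two-eared flange fitting out of its nest and hold it up to the inspection camera for the weld check: the flat underside squarely facing the lens, centred on the lens axis 120 mm in front of the glass, with the line through the two ears level, across the camera's view. Finish while still holding it there, steady; do not knock the camera and leave the other fittings, the saddle block and the spanner where they are.

Things in the scene. Friction and masses are not known exactly. Their poses are not given: they have to be found in the camera images.
- fitting: part to show, aluminium, about 170 g: flange 90 mm long (x), 48 mm wide mid-way (y), 8 mm thick, with two rounded ears 32 mm wide, a dark bolt hole in each; on it a plain round tube stub 36 mm in diameter, 40 mm high (48 mm overall). Loose, upright in nest_long, stub up. Origin: centre of the flat underside, the face to show; x through both ears, z up the stub. Same when turned half round about z.
- fitting_top (a point): centre of the top end of the fitting's tube stub, 48 mm above the underside along the fitting's z
- nest_long: dark steel nest carrying the fitting, fixed: block 120 x 84 x 12 mm, two cross bars on which the underside rests 28 mm above the bench, six brass pins of 8 mm around the flange (about 2 mm play), their tops 34 mm above the bench, 2 mm below the flange's top. Lift the fitting straight up. Origin: centre of its underside on the bench; x along the long flange.
- camera: grey stand of the inspection camera, fixed: base 110 x 120 x 10 mm, two cheeks 86 mm high holding the camera head (black box 46 x 50 x 50 mm, barrel, white ring of 56 mm around the lens), which looks up, leaning to the stand's -x side, roughly towards the robot. The head tilts stiffly about an axis along y, 70 mm above the bench; leave it alone. Origin: centre of the base's underside.
- lens (a point): centre of the camera's front glass, 60 mm from the tilt axis. z: optical axis, out of the lens, 20 to 37 degrees from vertical, leaning to the stand's -x side; y: level, across the view; x completes the frame. The fitting belongs with its origin 120 mm out along this z, its z along this z (stub away from the lens), its x along this y, either way round.
- square_fitting: bystander: aluminium fitting with the same stub (36 mm diameter, 48 mm overall) on a square flange 60 x 60 x 8 mm, in a nest of its own. Origin: centre of its underside, 28 mm above the bench.
- round_fitting: bystander: aluminium fitting with the same stub (36 mm diameter, 48 mm overall) on a round flange of 64 mm diameter, 8 mm thick, in a nest of its own. Origin: centre of its underside, 28 mm above the bench.
- nest_square: the same kind of dark steel block as nest_long, 120 x 84 x 12 mm with two bars, under the square fitting; fixed. Origin: centre of its underside on the bench.
- nest_round: the same kind of dark steel block as nest_long, 120 x 84 x 12 mm with two bars, under the round fitting; fixed. Origin: centre of its underside on the bench.
- saddle: bystander: aluminium form block with a half-round hollow on top, 35 x 110 x 70 mm, 0.7 kg, standing loose beyond the nests. Origin: centre of its underside.
- spanner: bystander: steel spanner 160 mm long lying flat on the bench near the camera on the robot's side. Origin: centre of its underside.
Not all that is in view belongs to the job. Leave any turquoise look-alike of the fitting alone.

How it is judged:
By the outcome, as a careful person would: the job done as asked, in the order asked, and still so for the second after the job is handed in, while the arm keeps its last pose, push and grip.
It also fails if it takes over 35 s, if anything falls off the work surface, if the arm or the gripper's body presses on something with over 40 N, if the wrist force passes 120 N, or if a joint passes its speed limit or range.

## Working session

There is one attempt and no reset: what is moved stays moved. The work goes in short steps, Python scripts to look and compute and a shell command to move; the robot and the scene stay as the last step left them, time stands still between calls to the robot, and variables do not carry over. Pictures are saved under pics/ and viewed, about 8 in all and at most 12, crops included, and the job is handed in when it is done.

```bash
mkdir -p pics; ls; cat > h.py <<'E'
import numpy as np, cv2, pickle
from scipy.spatial.transform import Rotation as Ro
def load(n): return pickle.load(open(n+'.pkl','rb'))
def cam(s):
    R=cv2.Rodrigues(np.array(s['rvec'],float))[0]; t=np.array(s['tvec'],float).ravel(); return R,t,np.array(s['intrinsics'],float),np.array(s['distortion'],float)
def ray(s,uv):
    R,t,K,d=cam(s); p=cv2.undistortPoints(np.array(uv,float).reshape(-1,1,2),K,d).reshape(-1,2)
    v=np.c_[p,np.ones(len(p))]; return -R.T@t, v@R
def onz(s,uv,z):
    o,v=ray(s,uv); return o+v*((z-o[2])/v[:,2])[:,None]
def cloud(s):
    R,t,K,d=cam(s); h,w=s['z_map'].shape; u,v=np.meshgrid(np.arange(w),np.arange(h))
    o,r=ray(s,np.c_[u.ravel(),v.ravel()]); z=s['z_map'].ravel()
    P=o+r*z[:,None]; P[z<=0]=np.nan; return P.reshape(h,w,3)
def proj(s,P):
    R,t,K,d=cam(s); return cv2.projectPoints(np.array(P,float).reshape(-1,1,3),R,t,K,d)[0].reshape(-1,2)
E
python3 - <<'E'
from plant import *
import pickle,cv2,numpy as np
for n in ["side","top","wrist"]:
    s=snapshot(n); pickle.dump(s,open(n+'.pkl','wb')); cv2.imwrite(f'pics/{n}0.png',s['color'][:,:,::-1])
    R=cv2.Rodrigues(np.array(s['rvec'],float))[0];print(n,(-R.T@np.array(s['tvec']).ravel()).round(3),R[2].round(2))
print(get_obs())
E
```

```text
pics
side [ 0.393 -0.725  0.947] [ 0.16  0.7  -0.7 ]
top [0.427 0.112 1.04 ] [ 0.16 -0.01 -0.99]
wrist [0.334 0.591 0.384] [-0.26  0.11 -0.96]
{'clock': 0.15, 'joint_pos': array([ 8.33144441e+01,  2.05801128e+01,  6.46975357e-01, -1.34185477e-02,
       -7.01362110e+01, -1.65093559e+01]), 'qvel': array([-0.00627634, -0.11876474,  0.16465302,  0.10176864,  0.10671278,
        0.0694518 ]), 'tau': array([-5.43012266e-04, -5.83274925e+01,  2.93290669e+01,  7.00113371e+00,
        8.80835170e-03, -1.05875831e-04]), 'tool_pos': array([0.26572179, 0.62012417, 0.23987185]), 'orientation': array([-1.79992388e+02, -7.00746639e-02, -1.13199484e+02]), 'force': array([ 0.33109977,  0.10925782, -0.41642066]), 'moment': array([ 0.00448543, -0.02621515,  0.03152128]), 'opening': 0.08761874527481227}
```

View pics/top0.png

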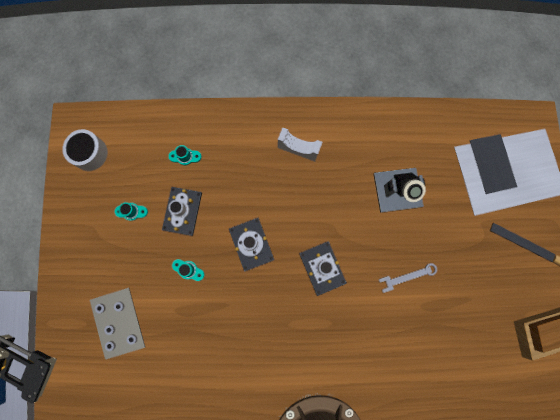

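View pics/side0.png

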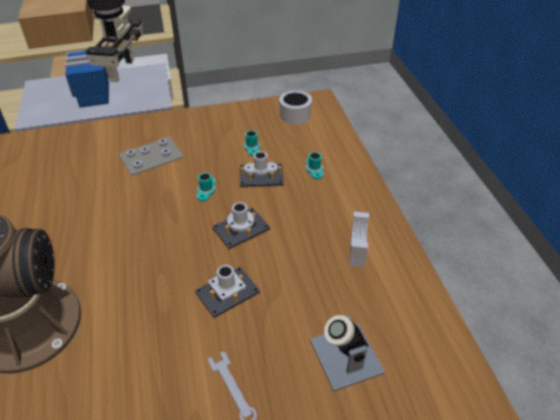

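The top view shows the candidates. The long two-eared aluminium fitting sits in a dark nest at (178,208). Its look-alikes are three turquoise ones at (184,155), (130,211) and (187,270), the round one at (249,243) and the square one at (325,268). I choose (178,208). The camera is at (405,188), with its lens ring near (413,190). The side view agrees, with the fitting at (261,168) and the lens at (338,328).

```bash
python3 - <<'E'
from h import *
out=[]
for n,c,l in [('top',(178,208),(413,190)),('side',(261,168),(338,328))]:
    s=load(n);P=cloud(s);col=s['color'].astype(int)
    hsv=cv2.cvtColor(s['color'],cv2.COLOR_RGB2HSV)
    ctr=onz(s,[c],0.04)[0]
    near=np.hypot(P[...,0]-ctr[0],P[...,1]-ctr[1])<0.075
    z=P[...,2]
    fl=near&(hsv[...,1]<60)&(col.min(2)>110)&(z>0.024)&(z<0.05)
    tp=near&(z>0.068)&(z<0.084)
    top=P[tp]; mx=top.mean(0)
    (cx,cy),r=cv2.minEnclosingCircle(top[:,:2].astype(np.float32))
    q=P[fl]; e,V=np.linalg.eigh(np.cov(q[:,:2].T)); v=V[:,1]
    rect=cv2.minAreaRect(np.float32(q[:,:2]))
    print(n,'top',len(top),mx.round(4),'circ',round(cx,4),round(cy,4),round(r,4),'flange',len(q),q.mean(0).round(4),np.rad2deg(np.arctan2(v[1],v[0])).round(1),rect)
    # nest block
    nb=near&(z>0.004)&(z<0.02)&(col.max(2)<90)
    print(' nest',nb.sum(),cv2.minAreaRect(np.float32(P[nb][:,:2])))
    # lens
    lc=onz(s,[l],0.125)[0]
    nl=(np.linalg.norm(P-lc,axis=2)<0.07)&(z>0.09)
    ring=nl&(hsv[...,2]>170)&(hsv[...,1]<90)
    q=P[ring]; m=np.median(q,0)
    for _ in range(5):
        U,S,Vt=np.linalg.svd(q-q.mean(0),full_matrices=False); nn=Vt[2]*np.sign(Vt[2][2]); d=(q-q.mean(0))@nn; q=q[abs(d)<max(0.003,2*d.std())] 
    print(' ring',ring.sum(),len(q),q.mean(0).round(4),nn.round(3),'tilt',np.rad2deg(np.arccos(nn[2])).round(1),'az',np.rad2deg(np.arctan2(nn[1],nn[0])).round(1),'rms',d.std())
    base=(np.hypot(P[...,0]-lc[0],P[...,1]-lc[1])<0.16)&(z>0.004)&(z<0.016)&(hsv[...,1]<70)&(col.max(2)>70)
    _,lab,st,_=cv2.connectedComponentsWithStats(base.astype(np.uint8)); k=1+st[1:,4].argmax()
    print(' base',cv2.minAreaRect(np.float32(P[lab==k][:,:2])))
    for (u,v),w in [(c,40),(l,40)]:
        out.append(cv2.resize(s['color'][max(0,v-w):v+w,u-w:u+w],(380,290),interpolation=cv2.INTER_CUBIC))
cv2.imwrite('pics/crop.png',np.vstack([np.hstack(out[:2]),np.hstack(out[2:])])[:,:,::-1])
E
```

```text
top top 161 [0.5919 0.3504 0.0754] circ 0.5924 0.3512 0.0178 flange 259 [0.5905 0.3482 0.0354] 169.4 ((0.5927178859710693, 0.3485710918903351), (0.041569747030735016, 0.0886998176574707), 77.21531677246094)
 nest 752 ((0.5939550399780273, 0.35075533390045166), (0.0837540253996849, 0.11898797750473022), 79.04530334472656)
 ring 151 142 [ 0.6197 -0.2329  0.1181] [-0.506 -0.059  0.861] tilt 30.6 az -173.3 rms 0.0013165402233578894
 base ((0.6454498767852783, -0.23158639669418335), (0.11018034815788269, 0.12022291123867035), 7.138106822967529)
side top 121 [0.5911 0.3484 0.076 ] circ 0.5903 0.3518 0.0211 flange 253 [0.5902 0.3456 0.037 ] 168.9 ((0.589350163936615, 0.3502858877182007), (0.045547716319561005, 0.09025643020868301), 79.36854553222656)
 nest 445 ((0.5889309048652649, 0.34149643778800964), (0.07911266386508942, 0.11693481355905533), 85.95445251464844)
 ring 272 261 [ 0.6182 -0.2358  0.1178] [-0.508 -0.063  0.859] tilt 30.8 az -172.9 rms 0.001291801767871812
 base ((0.6446048021316528, -0.231617271900177), (0.1117209941148758, 0.12174249440431595), 7.020393371582031)
```

View pics/crop.png

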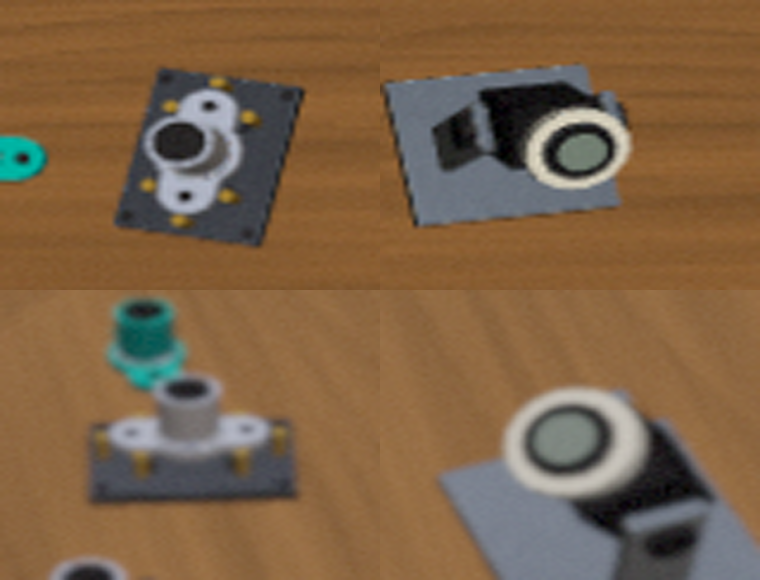

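The crop confirms the bare aluminium two-eared fitting in its nest, with two dark bolt holes and six pins. It is at (0.592, 0.350), with its x axis at about 169°. The stub top reads z = 0.076 and the flange 0.036, as specified. Both views put the camera tilt at about 30.7°, with the stand at yaw 7.1°. Next I go above the fitting.

```bash
cat > to.py <<'E'
# usage: to.py x y z roll pitch yaw [fraction]
import sys
from h import *; from plant import *
a=[float(v) for v in sys.argv[1:]]; o=get_obs()
R=Ro.from_euler('xyz',o['orientation'],degrees=True); T=Ro.from_euler('xyz',a[3:6],degrees=True)
f=a[6] if len(a)>6 else 1
d=R.inv().apply(np.array(a[:3])-o['tool_pos']); w=np.rad2deg((R.inv()*T).as_rotvec())
print('t',o['clock'],o['tool_pos'].round(4),o['orientation'].round(2),'F',o['force'].round(1),'open',round(o['opening'],4),'q',o['joint_pos'].round(0))
print('mm',(d*1000).round(1),'deg',w.round(2),'row',(f*d/0.2).round(4).tolist(),(f*w/360).round(4).tolist())
E
python3 to.py .592 .3505 .2 180 0 169; python3 to.py .592 .3505 .2 180 0 169 .4
```

```text
t 0.15 [0.2657 0.6201 0.2399] [-1.7999e+02 -7.0000e-02 -1.1320e+02] F [ 0.3  0.1 -0.4] open 0.0876 q [ 83.  21.   1.  -0. -70. -17.]
mm [ 119.2 -406.1   40.1] deg [-5.00e-02 -5.00e-02  7.78e+01] row [0.5962, -2.0305, 0.2004] [-0.0001, -0.0001, 0.2161]
t 0.15 [0.2657 0.6201 0.2399] [-1.7999e+02 -7.0000e-02 -1.1320e+02] F [ 0.3  0.1 -0.4] open 0.0876 q [ 83.  21.   1.  -0. -70. -17.]
mm [ 119.2 -406.1   40.1] deg [-5.00e-02 -5.00e-02  7.78e+01] row [0.2385, -0.8122, 0.0801] [-0.0001, -0.0001, 0.0864]
```

```bash
python3 -m handwheel '[[[0.24,-0.81,0],[0,0,0.088]],[[0.24,-0.81,0],[0,0,0.088]],[[0.24,-0.81,0],[0,0,0.088]],[[0.24,-0.81,0],[0,0,0.088]],[[0.24,-0.81,0],[0,0,0.088]]]' -1; python3 to.py .592 .3505 .2 180 0 169 .6
```

```text
clock: 0.57
tool_pos: [0.3997, 0.5082, 0.2405]
orientation: [-179.9, -0.0, -145.5]
force: [-0.9, 0.5, 1.0]
opening: 0.0876
t 0.5667 [0.3997 0.5082 0.2405] [-1.7993e+02 -4.0000e-02 -1.4551e+02] F [-0.9  0.5  1. ] open 0.0876 q [ 69.  18.  -3.   0. -69. -35.]
mm [ -69.2 -238.8   40.7] deg [-8.000e-02 -1.000e-02  4.549e+01] row [-0.2076, -0.7164, 0.1222] [-0.0001, -0.0, 0.0758]
```

```bash
python3 -m handwheel '[[[-0.21,-0.72,0.12],[0,0,0.09]],[[-0.21,-0.72,0.12],[0,0,0.09]],[[-0.21,-0.72,0.12],[0,0,0.09]],[[-0.21,-0.72,0.12],[0,0,0.09]],[[-0.21,-0.72,0.12],[0,0,0.09]]]'; python3 to.py .592 .3505 .2 180 0 169
```

```text
clock: 0.98
tool_pos: [0.5159, 0.4149, 0.2147]
orientation: [-179.9, -0.1, -177.9]
force: [-1.5, 0.2, 0.2]
opening: 0.0873
t 0.9833 [0.5159 0.4149 0.2147] [-1.7985e+02 -9.0000e-02 -1.7792e+02] F [-1.5  0.2  0.2] open 0.0873 q [ 56.  20.  -3.   0. -67. -54.]
mm [-73.7 -67.1  14.8] deg [-0.16 -0.07 13.08] row [-0.3687, -0.3354, 0.074] [-0.0004, -0.0002, 0.0363]
```

```bash
python3 -m handwheel '[[[0,0,0],[0,0,0]]]'; python3 to.py .592 .3505 .2 180 0 169
```

```text
clock: 1.07
tool_pos: [0.5141, 0.4171, 0.2156]
orientation: [-179.9, -0.1, -177.6]
force: [-0.4, 0.4, -0.1]
opening: 0.0871
t 1.0667 [0.5141 0.4171 0.2156] [-1.7993e+02 -6.0000e-02 -1.7762e+02] F [-0.4  0.4 -0.1] open 0.0871 q [ 56.  20.  -3.  -0. -67. -54.]
mm [-75.1 -69.8  15.6] deg [-0.08 -0.06 13.38] row [-0.3753, -0.349, 0.0779] [-0.0002, -0.0002, 0.0372]
```

```bash
python3 -m handwheel '[[[-0.375,-0.35,0.078],[0,0,0.037]],[[-0.375,-0.35,0.078],[0,0,0.037]],[[-0.375,-0.35,0.078],[0,0,0.037]],[[-0.375,-0.35,0.078],[0,0,0.037]],[[-0.375,-0.35,0.078],[0,0,0.037]]]'; python3 - <<'E'
from h import *; from plant import *
s=snapshot('wrist'); pickle.dump(s,open('w1.pkl','wb')); cv2.imwrite('pics/w1.png',s['color'][:,:,::-1])
P=cloud(s);z=P[...,2];col=s['color'].astype(int);hsv=cv2.cvtColor(s['color'],cv2.COLOR_RGB2HSV)
near=np.hypot(P[...,0]-.592,P[...,1]-.35)<.06
t=P[near&(z>.069)&(z<.082)]; print('top',len(t),t[:,2].mean() if len(t) else 0,cv2.minEnclosingCircle(np.float32(t[:,:2])) if len(t) else 0)
q=P[near&(z>.03)&(z<.042)&(hsv[...,1]<50)&(col.min(2)>110)]
print('fl',len(q),q.mean(0),cv2.minAreaRect(np.float32(q[:,:2])))
print(proj(s,[[.592,.3505,.076]]))
E
python3 to.py .592 .3505 .057 180 0 169
```

```text
clock: 1.48
tool_pos: [0.5915, 0.3521, 0.2004]
orientation: [-180.0, -0.0, 169.5]
force: [0.2, 1.3, 0.7]
opening: 0.0878
top 1122 0.07683717782170829 ((0.5919367074966431, 0.3533519506454468), 0.018266381695866585)
fl 1413 [0.59122989 0.34890437 0.03675188] ((0.5916445255279541, 0.349628746509552), (0.0405723974108696, 0.08850406855344772), 82.14306640625)
[[278.83640277 205.70192468]]
t 1.5333 [0.591  0.3529 0.2008] [-1.7999e+02 -2.0000e-02  1.6952e+02] F [-0.1  0.1  0.2] open 0.0879 q [ 47.  23.  -1.  -0. -66. -57.]
mm [ -1.4  -2.1 143.8] deg [-0.01 -0.02  0.52] row [-0.0072, -0.0107, 0.719] [-0.0, -0.0, 0.0014]
```

View pics/w1.png

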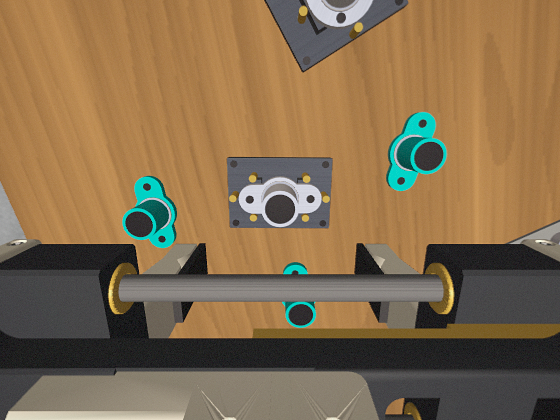

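```bash
python3 - <<'E'
from h import *
s=load('w1'); g=cv2.cvtColor(s['color'],cv2.COLOR_RGB2GRAY)
c=[]
for u,v in [(250,199),(311,199)]:
    m=np.zeros_like(g);m[v-8:v+9,u-8:u+9]=1; yy,xx=np.nonzero((g<90)&(m>0)); c.append((xx.mean(),yy.mean())); print(len(xx))
h=onz(s,c,.036); d=h[0]-h[1]; print(c,h.round(4),'mid',h.mean(0),'L',np.linalg.norm(d),'yaw',np.rad2deg(np.arctan2(d[1],d[0])))
m=np.zeros_like(g);m[185:226,262:298]=1
yy,xx=np.nonzero((g<45)&(m>0)); print('bore',len(xx),onz(s,[(xx.mean(),yy.mean())],.076))
n=np.uint8((g<90)*255)[150:235,215:345]
cs=max(cv2.findContours(n,0,1)[0],key=cv2.contourArea)+[215,150]
q=onz(s,cs.reshape(-1,2),.012);print('nest',cv2.minAreaRect(np.float32(q[:,:2])))
E
```

```text
43
43
[(np.float64(249.27906976744185), np.float64(199.06976744186048)), (np.float64(310.0232558139535), np.float64(198.58139534883722))] [[0.6245 0.3479 0.036 ]
 [0.5593 0.3594 0.036 ]] mid [0.59190207 0.35364014 0.036     ] L 0.06611390151606035 yaw -10.011812355926008
bore 6 [[0.58110972 0.35097524 0.076     ]]
nest ((0.5953996777534485, 0.3712601661682129), (0.03430478274822235, 0.034202367067337036), 35.016845703125)
```

```bash
python3 to.py .592 .3525 .057 180 0 169.9; python3 -m handwheel '[[[-0.005,0,0.18],[0,0,0]],[[-0.005,0,0.36],[0,0,0]],[[-0.005,0,0.52],[0,0,0]],[[-0.005,0,0.62],[0,0,0]],[[-0.005,0,0.62],[0,0,0]]]';python3 to.py .592 .3525 .057 180 0 169.9;
```

```text
t 1.5333 [0.591  0.3529 0.2008] [-1.7999e+02 -2.0000e-02  1.6952e+02] F [-0.1  0.1  0.2] open 0.0879 q [ 47.  23.  -1.  -0. -66. -57.]
mm [ -1.1  -0.2 143.8] deg [-0.01 -0.02 -0.38] row [-0.0054, -0.0009, 0.719] [-0.0, -0.0, -0.0011]
clock: 1.95
tool_pos: [0.5888, 0.3518, 0.0721]
orientation: [-179.7, -0.3, 169.6]
force: [-1.3, -0.4, -0.4]
opening: 0.0877
t 1.95 [0.5888 0.3518 0.0721] [-179.67   -0.29  169.55] F [-1.3 -0.4 -0.4] open 0.0877 q [ 47.  30.  -9.  -0. -52. -57.]
mm [-3.1  1.3 15.1] deg [-0.33 -0.29 -0.35] row [-0.0157, 0.0066, 0.0753] [-0.0009, -0.0008, -0.001]
```

```bash
python3 -m handwheel '[[[0,0,0.04],[0,0,0]],[[0,0,0.08],[0,0,0]],[[0,0,0.08],[0,0,0]],[[0,0,0.08],[0,0,0]]]';python3 to.py .592 .3525 .057 180 0 169.9;
```

```text
clock: 2.28
tool_pos: [0.5925, 0.353, 0.0619]
orientation: [179.9, 0.0, 169.4]
force: [-0.8, 0.1, -0.3]
opening: 0.0877
t 2.2833 [0.5925 0.353  0.0619] [1.7994e+02 4.0000e-02 1.6945e+02] F [-0.8  0.1 -0.3] open 0.0877 q [ 47.  30.  -9.   0. -51. -57.]
mm [ 0.4 -0.5  4.9] deg [ 0.06  0.04 -0.45] row [0.0018, -0.0027, 0.0247] [0.0002, 0.0001, -0.0013]
```

```bash
python3 -m handwheel '[[[0.002,-0.002,0.023],[0,0,0]],[[0.002,-0.002,0.023],[0,0,0]],[[0.002,-0.002,0.023],[0,0,0]]]';python3 to.py .592 .3525 .057 180 0 169.9; python3 -m handwheel '[[[0,0,0],[0,0,0]],[[0,0,0],[0,0,0]],[[0,0,0],[0,0,0]],[[0,0,0],[0,0,0]],[[0,0,0],[0,0,0]]]' 1; python3 -m handwheel '[[[0,0,0],[0,0,0]],[[0,0,0],[0,0,0]],[[0,0,0],[0,0,0]],[[0,0,0],[0,0,0]]]'; python3 to.py .592 .3525 .057 180 0 169.9
```

```text
clock: 2.53
tool_pos: [0.5919, 0.352, 0.0567]
orientation: [180.0, 0.0, 169.4]
force: [0.1, -0.0, -0.2]
opening: 0.0877
t 2.5333 [0.5919 0.352  0.0567] [1.7998e+02 1.0000e-02 1.6940e+02] F [ 0.1 -0.  -0.2] open 0.0877 q [ 47.  30.  -9.  -0. -50. -58.]
mm [-0.   0.5 -0.3] deg [ 0.02  0.01 -0.5 ] row [-0.0001, 0.0026, -0.0016] [0.0001, 0.0, -0.0014]
clock: 2.95
tool_pos: [0.5919, 0.352, 0.0564]
orientation: [180.0, 0.0, 169.4]
force: [-0.6, -0.4, 0.2]
opening: 0.06
clock: 3.28
tool_pos: [0.5918, 0.352, 0.0563]
orientation: [-180.0, 0.0, 169.4]
force: [0.2, -0.5, -0.1]
opening: 0.0357
t 3.2833 [0.5918 0.352  0.0563] [-180.      0.    169.41] F [ 0.2 -0.5 -0.1] open 0.0357 q [ 47.  30.  -9.   0. -50. -58.]
mm [-0.1  0.5 -0.7] deg [-0.    0.   -0.49] row [-0.0003, 0.0025, -0.0033] [-0.0, 0.0, -0.0014]
```

```bash
python3 -m handwheel '[[[0,0,0],[0,0,0]],[[0,0,0],[0,0,0]],[[0,0,-0.03],[0,0,0]],[[0,0,-0.08],[0,0,0]],[[0,0,-0.14],[0,0,0]]]'; python3 -m handwheel '[[[0,0,-0.1],[0,0,0]],[[0,0,-0.2],[0,0,0]],[[0,0,-0.3],[0,0,0]],[[0,0,-0.45],[0,0,0]],[[0,0,-0.6],[0,0,0]]]';  python3 -m handwheel '[[[0,0,-0.1],[0,0,0]],[[0,0,-0.2],[0,0,0]],[[0,0,-0.3],[0,0,0]],[[0,0,-0.3],[0,0,0]],[[0,0,-0.3],[0,0,0]]]'; python3 - <<'E'
from h import *; from plant import *
s=snapshot('wrist'); pickle.dump(s,open('w2.pkl','wb')); cv2.imwrite('pics/w2.png',s['color'][:,:,::-1])
a=snapshot('side'); pickle.dump(a,open('s2.pkl','wb'))
b=snapshot('top'); pickle.dump(b,open('t2.pkl','wb'))
u,v=proj(a,[get_obs()['tool_pos']])[0].astype(int)
print(u,v)
cv2.imwrite('pics/s2.png',cv2.resize(a['color'][max(0,v-50):v+70,max(0,u-80):u+80],None,fx=4,fy=4,interpolation=2)[:,:,::-1])
E
python3 to.py .592 .3525 .24 180 0 169.4
```

```text
clock: 3.7
tool_pos: [0.5915, 0.3517, 0.0846]
orientation: [-179.9, -0.1, 169.4]
force: [0.7, 0.6, -1.8]
opening: 0.0354
clock: 4.12
tool_pos: [0.5914, 0.3517, 0.2065]
orientation: [-180.0, -0.0, 169.4]
force: [1.0, 0.7, -1.7]
opening: 0.0356
clock: 4.53
tool_pos: [0.5922, 0.3524, 0.2671]
orientation: [179.8, 0.1, 169.4]
force: [-0.5, -1.1, -2.6]
opening: 0.0352
257 94
t 4.6833 [0.5913 0.3517 0.2636] [-1.7995e+02 -6.0000e-02  1.6940e+02] F [-0.4 -0.5 -2.1] open 0.0356 q [ 47.  21.   5.  -0. -74. -58.]
mm [-0.6  1.  23.6] deg [-0.05 -0.06  0.  ] row [-0.0031, 0.0048, 0.118] [-0.0001, -0.0002, 0.0]
```

View pics/s2.png

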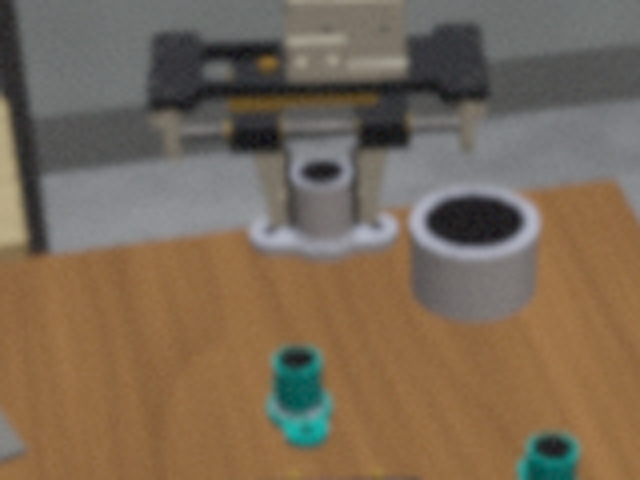

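The side crop shows the fitting held level, with its flange visible at about (323,235) in the crop. Next I compute the goal pose and check how the fitting sits in the grip.

```bash
cat > goal.py <<'E'
# goal.py standoff dx dy (mm: sideways in lens x,y) -> pose args ; parameters of the lens and grip here
import sys
from h import *
base=np.array([.645,-.2316,0]); a,t=np.deg2rad([7.0,30.7])
n=np.array([-np.sin(t)*np.cos(a),-np.sin(t)*np.sin(a),np.cos(t)]); ly=np.array([-np.sin(a),np.cos(a),0]); lx=np.cross(ly,n)
lens=base+[0,0,.07]+.06*n
G=np.array([0,0,.0283])   # fitting origin in tool frame
gy=0.0                    # fitting x yaw in tool frame, deg
def pose(so,dx=0,dy=0):
    R=np.c_[ly,np.cross(-n,ly),-n]@Ro.from_euler('z',-gy,degrees=True).as_matrix()
    p=lens+(so*n+dx*lx+dy*ly)/1000-R@G
    return p,Ro.from_matrix(R).as_euler('xyz',degrees=True)
if __name__=='__main__':
    p,e=pose(*[float(v) for v in sys.argv[1:]]); print(*p.round(4),*e.round(2))
E
python3 goal.py 120; python3 goal.py 180; python3 to.py $(python3 goal.py 200) ; python3 to.py $(python3 goal.py 200) .33
python3 - <<'E'
from h import *
o=np.array([.5913,.3517,.2636]); R=Ro.from_euler('xyz',[180,0,169.4],degrees=True)
for n in ['s2','w2','t2']:
    s=load(n);P=(cloud(s)-o)@R.as_matrix(); hsv=cv2.cvtColor(s['color'],cv2.COLOR_RGB2HSV)
    z=P[...,2]
    m=(abs(P[...,0])<.06)&(abs(P[...,1])<.04)&(z>.014)&(z<.034)&(hsv[...,1]<60)
    q=P[m]; print(n,len(q))
    if len(q)>20: print(q.mean(0).round(4),np.percentile(q,[2,50,98],axis=0).round(4).tolist(),cv2.minAreaRect(np.float32(q[:,:2])))
    print(proj(s,[o+R.apply([x,0,.02]) for x in(-.033,0,.033)]).round(0).tolist())
E
```

```text
0.5394 -0.2446 0.2491 149.3 0.0 97.0
0.509 -0.2483 0.3007 149.3 0.0 97.0
t 4.6833 [0.5913 0.3517 0.2636] [-1.7995e+02 -6.0000e-02  1.6940e+02] F [-0.4 -0.5 -2.1] open 0.0356 q [ 47.  21.   5.  -0. -74. -58.]
mm [ -19.7 -608.   -53.8] deg [-26.55 -19.39  70.56] row [-0.0986, -3.0399, -0.2688] [-0.0737, -0.0539, 0.196]
t 4.6833 [0.5913 0.3517 0.2636] [-1.7995e+02 -6.0000e-02  1.6940e+02] F [-0.4 -0.5 -2.1] open 0.0356 q [ 47.  21.   5.  -0. -74. -58.]
mm [ -19.7 -608.   -53.8] deg [-26.55 -19.39  70.56] row [-0.0325, -1.0032, -0.0887] [-0.0243, -0.0178, 0.0647]
s2 226
[-0.0001 -0.011   0.0195] [[-0.0424, -0.0239, 0.0149], [-0.0005, -0.0125, 0.0189], [0.0431, 0.0076, 0.0259]] ((0.0016559585928916931, -0.005708111450076103), (0.0880022868514061, 0.03837064281105995), 2.827979326248169)
[[271.0, 101.0], [258.0, 102.0], [244.0, 102.0]]
w2 2094
[ 0.0006 -0.0124  0.017 ] [[-0.0393, -0.0216, 0.0142], [0.0011, -0.0124, 0.0164], [0.0395, -0.0033, 0.0232]] ((2.9690563678741455e-05, -0.01053029578179121), (0.08538979291915894, 0.02329469844698906), 0.06063167378306389)
[[228.0, 249.0], [281.0, 249.0], [334.0, 249.0]]
t2 111
[-0.0075 -0.0168  0.0198] [[-0.0367, -0.0244, 0.0146], [-0.0083, -0.0169, 0.0199], [0.0289, -0.0089, 0.024]] ((-0.0029612667858600616, -0.01734236069023609), (0.013959318399429321, 0.06982376426458359), 81.6900405883789)
[[159.0, 179.0], [156.0, 194.0], [152.0, 210.0]]
```

View pics/w2.png

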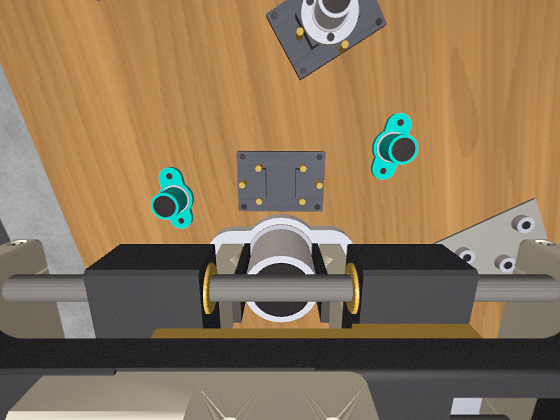

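The wrist view shows the fitting squarely gripped, with the flange edge symmetric and level at row 235 and the nest empty at (281,180). Its grip offset is about 0 mm and the yaw about 0°. Now I carry it to the stand-off.

```bash
python3 -m handwheel '[[[-0.03,-0.95,-0.09],[-0.024,-0.018,0.065]],[[-0.03,-0.95,-0.09],[-0.024,-0.018,0.065]],[[-0.03,-0.95,-0.09],[-0.024,-0.018,0.065]],[[-0.03,-0.95,-0.09],[-0.024,-0.018,0.065]],[[-0.03,-0.95,-0.09],[-0.024,-0.018,0.065]]]'; python3 to.py $(python3 goal.py 200) .45
```

```text
clock: 5.1
tool_pos: [0.5601, 0.1601, 0.2819]
orientation: [170.3, 4.5, 145.2]
force: [-0.4, -0.4, -1.3]
opening: 0.0358
t 5.1 [0.5601 0.1601 0.2819] [170.26   4.51 145.24] F [-0.4 -0.4 -1.3] open 0.0358 q [ 36.   4. -16.   1. -59. -71.]
mm [-185.5 -362.4  -84. ] deg [-17.79 -12.74  46.91] row [-0.4174, -0.8155, -0.1891] [-0.0222, -0.0159, 0.0586]
```

```bash
python3 -m handwheel '[[[-0.42,-0.8,-0.19],[-0.022,-0.016,0.059]],[[-0.42,-0.8,-0.19],[-0.022,-0.016,0.059]],[[-0.42,-0.8,-0.19],[-0.022,-0.016,0.059]],[[-0.42,-0.8,-0.19],[-0.022,-0.016,0.059]],[[-0.42,-0.8,-0.19],[-0.022,-0.016,0.059]]]'; python3 to.py $(python3 goal.py 200) .8
```

```text
clock: 5.52
tool_pos: [0.5355, -0.0215, 0.299]
orientation: [160.4, 4.7, 123.3]
force: [-0.2, 0.7, -1.2]
opening: 0.0353
t 5.5167 [ 0.5355 -0.0215  0.299 ] [160.45   4.72 123.3 ] F [-0.2  0.7 -1.2] open 0.0353 q [ 18.  -6. -25.  -1. -51. -74.]
mm [-171.4 -145.2  -56.6] deg [-9.86 -6.97 25.8 ] row [-0.6856, -0.5807, -0.2265] [-0.0219, -0.0155, 0.0573]
```

```bash
python3 -m handwheel '[[[-0.68,-0.58,-0.22],[-0.022,-0.015,0.057]],[[-0.68,-0.58,-0.22],[-0.022,-0.015,0.057]],[[-0.68,-0.58,-0.22],[-0.022,-0.015,0.057]],[[-0.68,-0.58,-0.22],[-0.022,-0.015,0.057]],[[-0.68,-0.58,-0.22],[-0.022,-0.015,0.057]]]'; python3 -m handwheel '[[[0,0,0],[0,0,0]]]'; python3 to.py $(python3 goal.py 200)
python3 - <<'E'
from h import *; from plant import *; import goal
s=snapshot('wrist'); pickle.dump(s,open('w3.pkl','wb')); cv2.imwrite('pics/w3.png',s['color'][:,:,::-1])
print(proj(s,[goal.lens]))
E
```

```text
clock: 5.93
tool_pos: [0.5074, -0.2025, 0.3129]
orientation: [151.3, 1.2, 102.4]
force: [0.3, 0.3, -0.6]
opening: 0.0353
clock: 6.02
tool_pos: [0.5084, -0.2028, 0.3128]
orientation: [151.4, 1.3, 102.3]
force: [1.0, -0.0, -1.1]
opening: 0.0354
t 6.0167 [ 0.5084 -0.2028  0.3128] [151.39   1.25 102.31] F [ 1.  -0.  -1.1] open 0.0354 q [ -7.  -7. -23. -11. -47. -64.]
mm [-43.7 -14.9 -12.8] deg [-2.03 -1.54  5.23] row [-0.2185, -0.0745, -0.0642] [-0.0056, -0.0043, 0.0145]
[[239.61471007 182.65698728]]
```

View pics/w3.png

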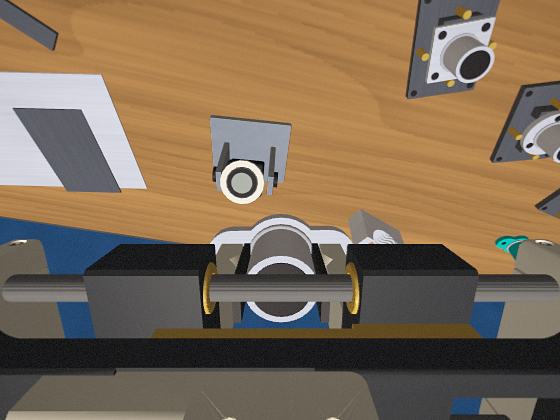

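The wrist view shows the lens ring clearly at (242,182), against a prediction of (240,183), with the base outline at (210..292, 115..190). I refine the lens from it.

```bash
cat > lensm.py <<'E'
import sys
from h import *; import goal
s=load(sys.argv[1]); u0,v0=proj(s,[goal.lens])[0]
P=cloud(s);hsv=cv2.cvtColor(s['color'],cv2.COLOR_RGB2HSV);g=cv2.cvtColor(s['color'],cv2.COLOR_RGB2GRAY)
near=np.linalg.norm(P-goal.lens,axis=2)<.045
ring=near&(g>170)
c=np.vstack(cv2.findContours(np.uint8(ring),0,1)[0]); E=cv2.fitEllipse(c); print('outer ellipse',np.round(E[0],2),np.round(E[1],1))
q=P[ring]
for _ in range(6):
    m=q.mean(0); n=np.linalg.svd(q-m,full_matrices=False)[2][2]; n*=np.sign(n[2]); d=(q-m)@n; q=q[abs(d)<max(.002,2*d.std())]
print('plane n',n.round(3),'tilt',np.rad2deg(np.arccos(n[2])).round(2),'az',(np.rad2deg(np.arctan2(n[1],n[0]))%360-180).round(2),'m',m.round(4),'rms',d.std().round(4),len(q))
# ring centre: bbox ellipse centre ray onto fitted ring plane
o,v=ray(s,[E[0]]); v=v[0]; p=o+v*(((m-o)@n)/(v@n)); print('ring centre',p.round(4),'in lens frame mm',[round(float((p-goal.lens)@k*1000),1) for k in (goal.lx,goal.ly,goal.n)])
p=o+v*(((goal.lens-o)@goal.n)/(v@goal.n)); print(' on model glass plane mm',[round(float((p-goal.lens)@k*1000),1) for k in (goal.lx,goal.ly,goal.n)])
bb=(np.hypot(*(P[...,:2]-goal.base[:2]).transpose(2,0,1))<.095)&(abs(P[...,2]-.01)<.006)&(hsv[...,1]<80)
_,l,st,_=cv2.connectedComponentsWithStats(np.uint8(bb)); cn=max(cv2.findContours(np.uint8(l==1+st[1:,4].argmax()),0,1)[0],key=cv2.contourArea)
print('base',cv2.minAreaRect(np.float32(onz(s,cn.reshape(-1,2),.01)[:,:2])),P[bb][:,2].mean())
E
python3 lensm.py w3; python3 lensm.py top; python3 lensm.py side
```

```text
outer ellipse [241.5  181.79] [42.3 43.4]
plane n [-0.511 -0.057  0.858] tilt 30.91 az 6.33 m [ 0.6153 -0.2332  0.1188] rms 0.0022 1027
ring centre [ 0.6151 -0.2332  0.1187] in lens frame mm [-0.8, 2.0, -2.9]
 on model glass plane mm [-1.3, 2.3, 0.0]
base ((0.6422516107559204, -0.22997447848320007), (0.11303608119487762, 0.11928249150514603), 6.706850051879883) 0.010511087069029338
outer ellipse [414.1  190.85] [18.9 21.9]
plane n [-0.506 -0.052  0.861] tilt 30.59 az 5.89 m [ 0.6187 -0.2327  0.1175] rms 0.0011 122
ring centre [ 0.6185 -0.2345  0.1174] in lens frame mm [1.3, 0.3, -5.7]
 on model glass plane mm [3.5, 2.7, -0.0]
base ((0.645341157913208, -0.2311723381280899), (0.10979563742876053, 0.12071774154901505), 6.881300926208496) 0.009744399792801506
outer ellipse [337.88 329.33] [25.3 28.7]
plane n [-0.499 -0.067  0.864] tilt 30.24 az 7.63 m [ 0.6187 -0.2364  0.118 ] rms 0.0011 224
ring centre [ 0.6171 -0.2347  0.1172] in lens frame mm [-0.0, 0.3, -5.0]
 on model glass plane mm [1.0, -2.4, -0.0]
base ((0.6440131068229675, -0.23304733633995056), (0.11188092827796936, 0.12169312685728073), 7.062997817993164) 0.010010699245851688
```

```bash
sed -i 's/^base=.*/base=np.array([.644,-.2310,0]); a,t=np.deg2rad([6.9,30.65])/' goal.py; python3 goal.py 120; python3 to.py $(python3 goal.py 160); python3 -m handwheel '[[[-0.1,-0.03,-0.03],[-0.006,-0.004,0.014]],[[-0.2,-0.07,0.06],[-0.006,-0.004,0.014]],[[-0.2,-0.07,0.12],[-0.006,-0.004,0.014]],[[-0.2,-0.07,0.12],[-0.006,-0.004,0.014]]]'; python3 to.py $(python3 goal.py 120)
```

```text
0.5386 -0.2438 0.2492 149.35 -0.0 96.9
t 6.0667 [ 0.5086 -0.2015  0.3125] [151.41   1.21 102.31] F [-1.   0.3 -1.7] open 0.0357 q [ -7.  -7. -23. -11. -47. -65.]
mm [-45.1 -14.3  26.2] deg [-2.   -1.62  5.3 ] row [-0.2255, -0.0715, 0.1308] [-0.0056, -0.0045, 0.0147]
clock: 6.4
tool_pos: [0.5167, -0.2386, 0.2825]
orientation: [149.4, -0.2, 97.4]
force: [0.1, 1.1, -2.5]
opening: 0.0358
t 6.4 [ 0.5167 -0.2386  0.2825] [149.41  -0.18  97.4 ] F [ 0.1  1.1 -2.5] open 0.0358 q [-12.  -4. -23. -15. -42. -61.]
mm [-8.1  1.2 39.4] deg [-0.06 -0.41  0.34] row [-0.0407, 0.0061, 0.1969] [-0.0002, -0.0011, 0.001]
```

```bash
python3 -m handwheel '[[[-0.02,0,0.05],[0,0,0]],[[-0.04,0.005,0.1],[0,-0.001,0.001]],[[-0.04,0.005,0.15],[0,-0.001,0.001]],[[-0.04,0.005,0.195],[0,-0.001,0.001]],[[-0.04,0.005,0.195],[0,-0.001,0.001]]]'; python3 -m handwheel '[[[0,0,0],[0,0,0]],[[0,0,0],[0,0,0]],[[0,0,0],[0,0,0]]]'; python3 to.py $(python3 goal.py 120)
cat > chk.py <<'E'
from h import *; from plant import *; import goal
o=get_obs(); T=Ro.from_euler('xyz',o['orientation'],degrees=True).as_matrix(); L=np.c_[goal.lx,goal.ly,goal.n]; tiles=[]
for n in ['side','top','wrist']:
    s=snapshot(n); pickle.dump(s,open('f'+n+'.pkl','wb'))
    P=(cloud(s)-o['tool_pos'])@T; hsv=cv2.cvtColor(s['color'],cv2.COLOR_RGB2HSV); g=cv2.cvtColor(s['color'],cv2.COLOR_RGB2GRAY)
    m=(abs(P[...,0])<.06)&(abs(P[...,1])<.04)&(P[...,2]>.014)&(P[...,2]<.034)&(hsv[...,1]<60)&(g>110)
    q=P[m]; print(n,'flange in tool',len(q),(np.percentile(q,[1,50,99],axis=0)*1000).round(1).tolist() if len(q)>9 else '')
    if len(q)>9:
        w=(cloud(s)[m]-goal.lens)@L*1000; print('  in lens frame pct',np.percentile(w,[1,50,99],axis=0).round(1).tolist())
    u,v=proj(s,[goal.lens+.07*goal.n])[0].astype(int); r=75 if n!='wrist' else 160
    c=s['color'][max(0,v-r):v+r,max(0,u-r):u+r]; tiles.append(cv2.resize(c,(390,390),interpolation=2))
cv2.imwrite('pics/chk.png',np.hstack(tiles[:2])[:,:,::-1]); cv2.imwrite('pics/chkw.png',s['color'][:,:,::-1])
E
python3 chk.py; for i in fwrist ftop fside; do python3 lensm.py $i; done
```

```text
clock: 6.82
tool_pos: [0.5395, -0.2435, 0.2509]
orientation: [149.3, 0.0, 97.0]
force: [-0.7, -0.4, -2.5]
opening: 0.0351
clock: 7.07
tool_pos: [0.5395, -0.2444, 0.254]
orientation: [149.1, 0.1, 97.0]
force: [0.0, -0.7, -1.1]
opening: 0.0353
t 7.0667 [ 0.5395 -0.2444  0.254 ] [1.4907e+02 1.4000e-01 9.6980e+01] F [ 0.  -0.7 -1.1] open 0.0353 q [-12.  -0. -24. -16. -38. -61.]
mm [ 0.7 -3.2  3.7] deg [0.28 0.08 0.14] row [0.0034, -0.0159, 0.0186] [0.0008, 0.0002, 0.0004]
side flange in tool 82 [[-46.3, -2.1, 15.8], [-10.2, 19.1, 20.7], [7.7, 24.1, 28.0]]
  in lens frame pct [[1.3, -47.1, 124.0], [22.4, -10.8, 131.4], [27.4, 7.1, 136.3]]
top flange in tool 248 [[-43.3, -7.6, 14.8], [8.0, 14.9, 20.9], [42.0, 24.8, 27.2]]
  in lens frame pct [[-4.4, -44.0, 124.9], [18.2, 7.3, 131.2], [28.1, 41.2, 137.3]]
wrist flange in tool 1849 [[-39.4, -23.0, 15.8], [0.9, -12.8, 19.2], [40.9, -3.1, 20.9]]
  in lens frame pct [[-19.7, -40.2, 131.1], [-9.5, 0.1, 132.8], [0.2, 40.2, 136.2]]
outer ellipse [281.76 194.39] [43.  47.2]
plane n [-0.541 -0.063  0.838] tilt 33.03 az 6.64 m [ 0.6124 -0.2339  0.117
[... 335 characters left out ...]
.865] tilt 30.17 az 6.64 m [ 0.6207 -0.2328  0.1192] rms 0.0011 130
ring centre [ 0.6186 -0.2343  0.1179] in lens frame mm [2.4, -0.3, -5.8]
 on model glass plane mm [4.6, 2.2, 0.0]
base ((0.6453796029090881, -0.23163717985153198), (0.11062826961278915, 0.12149008363485336), 6.315736293792725) 0.009717458392938827
outer ellipse [338.17 329.48] [26.2 29.3]
plane n [-0.518 -0.05   0.854] tilt 31.33 az 5.47 m [ 0.6175 -0.2363  0.1177] rms 0.0012 269
ring centre [ 0.6174 -0.2354  0.1177] in lens frame mm [1.1, -1.2, -5.3]
 on model glass plane mm [2.2, -4.0, -0.0]
base ((0.6440682411193848, -0.23309409618377686), (0.11176946759223938, 0.12160422652959824), 6.810591697692871) 0.010016025204804558
```

View pics/chk.png

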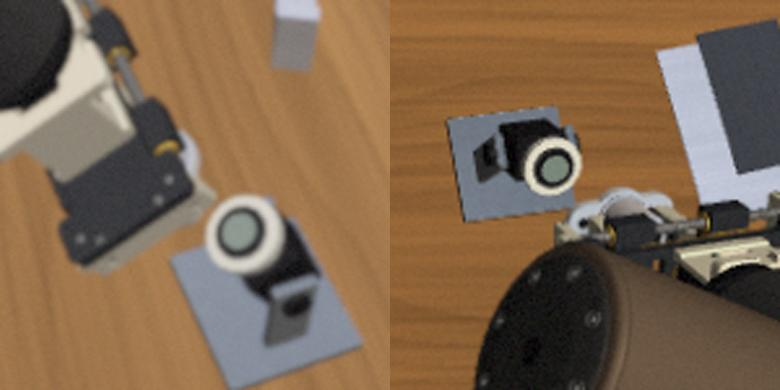

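View pics/chkw.png

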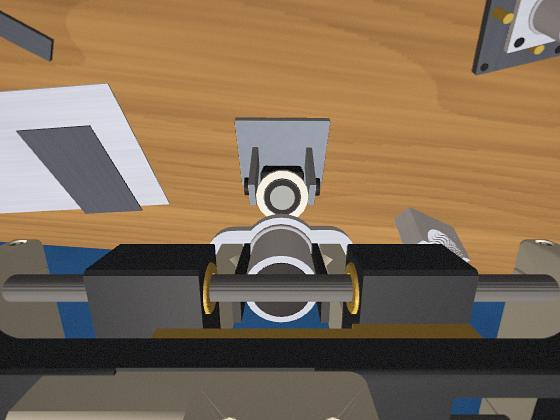

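The crops show the fitting's ears level and centred over the lens. In the wrist view the ring is at column 281.8 and the stub axis at 281. Averaged over the three cameras, the lens offset from my model is at or below 1 mm sideways. I trim the remaining 3–4 mm.

```bash
python3 to.py $(python3 goal.py 120); python3 -m handwheel '[[[0.003,-0.016,0.0185],[0.0008,0,0]],[[0.003,-0.016,0.0185],[0.0008,0,0]],[[0.003,-0.016,0.0185],[0.0008,0,0]],[[0.003,-0.016,0.0185],[0.0008,0,0]],[[0.003,-0.016,0.0185],[0.0008,0,0]]]'; for i in 1 2 3; do python3 to.py $(python3 goal.py 120); python3 -m handwheel '[[[0,0,0],[0,0,0]],[[0,0,0],[0,0,0]]]' >/dev/null; done;python3 to.py $(python3 goal.py 120)
```

```text
t 7.2167 [ 0.5394 -0.2445  0.254 ] [1.4906e+02 1.4000e-01 9.6960e+01] F [-0.4  0.1 -1.4] open 0.0353 q [-12.  -0. -24. -16. -38. -61.]
mm [ 0.8 -3.1  3.8] deg [0.29 0.09 0.12] row [0.0038, -0.0155, 0.0189] [0.0008, 0.0003, 0.0003]
clock: 7.63
tool_pos: [0.5385, -0.244, 0.2486]
orientation: [149.4, 0.1, 97.0]
force: [0.2, 0.1, -1.0]
opening: 0.0357
t 7.6333 [ 0.5385 -0.244   0.2486] [1.4939e+02 1.3000e-01 9.6960e+01] F [ 0.2  0.1 -1. ] open 0.0357 q [-12.   0. -24. -16. -38. -61.]
mm [ 0.1  0.4 -0.4] deg [-0.04  0.08  0.12] row [0.0007, 0.0019, -0.0021] [-0.0001, 0.0002, 0.0003]
t 7.8 [ 0.5385 -0.2439  0.2487] [1.4939e+02 1.2000e-01 9.6960e+01] F [ 0.8  0.8 -1.4] open 0.0351 q [-12.   0. -24. -16. -38. -61.]
mm [ 0.1  0.4 -0.4] deg [-0.04  0.07  0.12] row [0.0005, 0.0018, -0.002] [-0.0001, 0.0002, 0.0003]
t 7.9667 [ 0.5385 -0.2439  0.2486] [1.4939e+02 1.2000e-01 9.6960e+01] F [-0.5  0.1 -1.8] open 0.0358 q [-12.   0. -24. -16. -38. -61.]
mm [ 0.1  0.4 -0.4] deg [-0.04  0.07  0.12] row [0.0004, 0.0021, -0.0022] [-0.0001, 0.0002, 0.0003]
t 8.1333 [ 0.5384 -0.2439  0.2486] [1.494e+02 1.200e-01 9.696e+01] F [-0.6 -0.5 -2. ] open 0.0359 q [-12.   0. -24. -16. -38. -61.]
mm [ 0.1  0.5 -0.5] deg [-0.05  0.07  0.11] row [0.0004, 0.0023, -0.0023] [-0.0001, 0.0002, 0.0003]
```

```bash
python3 chk.py | grep -A1 -E 'wrist|top'; python3 - <<'E'
from h import *; from plant import *; import goal
o=get_obs(); T=Ro.from_euler('xyz',o['orientation'],degrees=True).as_matrix()
for n in ['fwrist','w2']:
    s=load(n); ob=(o['tool_pos'],T) if n=='fwrist' else (np.array([.5913,.3517,.2636]),Ro.from_euler('xyz',[180,0,169.4],degrees=True).as_matrix())
    P=(cloud(s)-ob[0])@ob[1]; g=cv2.cvtColor(s['color'],cv2.COLOR_RGB2GRAY)
    m=(abs(P[...,0])<.042)&(abs(P[...,0])>.022)&(P[...,1]<-.002)&(P[...,1]>-.024)&(P[...,2]>.016)&(P[...,2]<.026)&(g>140)
    q=P[m]; print(n,len(q),'median z',np.median(q[:,2]).round(4),'L/R z',np.median(q[q[:,0]<0,2]).round(4),np.median(q[q[:,0]>0,2]).round(4), 'slopes deg',np.rad2deg(np.linalg.lstsq(np.c_[q[:,:2],np.ones(len(q))],q[:,2],rcond=None)[0][:2]).round(1))
for n,a in [('ftop','top'),('fside','side')]:
    d=np.abs(load(n)['color'].astype(int)-load(a)['color']).max(2)>60
    for nm,p in [('cam',goal.lens),('square',None)]:
        pass
    print(n,'lens patch diff',d[tuple(slice(int(k)-12,int(k)+12) for k in proj(load(n),[goal.lens])[0][::-1])].sum(), 'spanner diff', d[255:300,375:440].sum() if n=='ftop' else d[345:420,200:260].sum())
E
```

```text
top flange in tool 242 [[-41.0, -6.3, 14.8], [8.4, 14.5, 20.6], [42.3, 24.9, 27.6]]
  in lens frame pct [[-6.9, -41.1, 120.2], [14.0, 8.2, 127.2], [24.4, 42.2, 133.1]]
wrist flange in tool 1851 [[-39.4, -22.8, 15.7], [1.6, -12.7, 19.3], [41.0, -3.1, 21.0]]
  in lens frame pct [[-23.2, -39.6, 126.9], [-13.2, 1.4, 128.6], [-3.6, 40.8, 132.2]]
fwrist 826 median z 0.0194 L/R z 0.0195 0.0194 slopes deg [-0.   0.7]
w2 570 median z 0.0166 L/R z 0.0165 0.0167 slopes deg [-0.2 -2.1]
ftop lens patch diff 0 spanner diff 2086
fside lens patch diff 7 spanner diff 0
```

```bash
python3 - <<'E'
from h import *
a,b=load('ftop')['color'],load('fside')['color']
cv2.imwrite('pics/fin.png',cv2.resize(np.hstack([a,b]),(800,300),interpolation=cv2.INTER_AREA)[:,:,::-1])
E
```

```text
(no output)
```

View pics/fin.png

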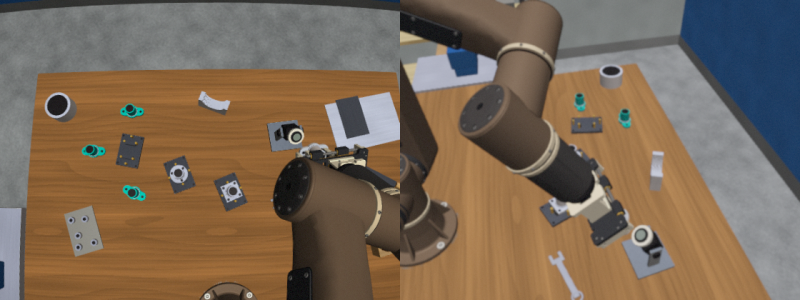

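```bash
python3 - <<'E'
from plant import *
print(get_obs()['clock'],get_obs()['qvel'].round(2)); print(close_job())
E
```

```text
8.2833 [-0.04 -0.07 -0.09  0.03 -0.06 -0.13]
the job is handed in; nothing more can be done
None
```

I lifted the long fitting straight out of its nest by the stub. It is now held 120 mm out along the lens axis, with its underside facing the glass and the ears level across the view. I handed the job in at about 8.3 s, with the arm steady and no force above about 3 N in any reading.

**Pose:** the tool's own readings are within 0.7 mm and 0.2° of the goal I worked out. In the wrist camera, both ears are level to 0.1 mm. The fitting has not slipped noticeably; it may sit up to about 1 mm off centre in the jaws.

**Where my checks disagreed:**
- **Lens position:** the three cameras differ by about 2 mm sideways, so I used values between them.
- **Lens tilt:** readings ran from 30.2° to 31.3°, with one outlier at 33.0°. I used 30.65°.
- **Distance:** the white ring reads 3–6 mm behind the glass position worked out from the 60 mm figure. I took this as the ring being set back and kept the 60 mm figure.

**Surroundings:** the lens and the spanner are unchanged in the side view (7 stray pixels around the lens). The top view confirms the lens, but the arm hid the spanner there. The other fittings and the saddle look undisturbed in the final pictures, judged by eye only.

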